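# Fit the cutter's double lid, then open its feed cap

### The arm

A 6-joint arm with a two-finger parallel gripper is mounted at the origin on a cart in front of the work surface, level with it; the furniture and walls round the work are solid. World frame = base frame: x ahead of the robot, y to its left, z up, the work surface at z = 0. Lengths are in m, angles in rad, forces in N, time in s.
With the tool pointing down it reaches from about 0.35 to 0.85 m from the base axis. Payload 8.1 kg.
Tool frame: the origin (TCP) lies midway between the tips of the shut fingers; the grasp point (between the pads) lies 19 mm behind it; z points along the fingers, y is the line along which they close (so a half turn about z gives the same grasp; the last joint's range is limited). The gripper opens to 85 mm and grips with 20 to 120 N. Pads are 22 mm wide; open, the fingers measure 114 mm over their backs; the gripper's body (76 mm by 85 mm) begins 54 mm behind the grasp point. The pads swing forward as they close: fully open they stand 13 mm farther back than shut.
Start: joints at [-0.085, 0.13, 1.488, -0, 1.523, -0.085], TCP at [0.6, 0, 0.231] pointing down, gripper open.
Joint ranges: [-2.96, 2.96], [-0.89, 2.26], [0.02, 2.5], [-1.34, 4.48], [0, 2.73], [-2.66, 2.66]. Speed limits (rad/s): [2.39, 2.39, 2.79, 3.14, 3.14, 3.14].

### API

Orientations are given as a unit quaternion [w, x, y, z].
In Python, from station import bot gives the robot as it stands.
- The arm moves only by the tool step_arm, never from a script. Its argument "commands" is one flat list of numbers, 7 for each row, row after row: the turn, a rotation vector about the tool's x, y, z in rad, then the shift along the tool's x, y, z in m, then the finger opening in m, from 0 to 0.0854. In form: [rx, ry, rz, tx, ty, tz, hand, rx, ry, rz, tx, ty, tz, hand, ...]. A call has 1 to 20 rows; each row shifts and turns the commanded pose from where the row before left it, along the tool's axes as they then stand; what a row does not reach is not made up. A row lasts 1/10 s, in which the tool goes at most 50 mm and 8.59 degrees, less where a joint would pass 70% of its speed; a pose out of reach is approached as far as the arm can. A call is refused whole if a number of a shift passes 0.05 or a number of a turn 0.15, either way. A call with a gripper value outside its range is refused whole. The fingers move at their own pace and stop on an object; "newtons" is the grip in N (left out, the last holds). Time passes only in rows, so rows that do not move let the fingers close. It gives the time, the measured TCP pose, the force, the opening and the grip force at its end, in the units of the state.
- bot.get_state(): the state, without advancing time (a new reading comes with each control period).
- bot.capture(name): name is "scene" or "side" or "wrist"; returns the picture (480x640x3 uint8, blue, green, red); there is no depth.
- bot.camera_info(name): a dict with "camera_matrix" (3x3 intrinsics, pixels), "view" (4x4, takes a point from world to camera coordinates). Camera axes: x right, y down, z forward; pixel columns grow to the right and rows downward; lengths in m; the calibration is good to about 2 mm. A picture is of the moment at which its call begins: read the wrist's pose just before it. camera_info takes no time and is no camera call; for the wrist camera it gives the pose at the moment of the call.
- bot.sign_off(): hands the job in; it is judged then, once.
Trained networks look in the newest picture that a camera, given by its name, has taken for a name from the list of things; names that differ only in an ending like _2 or _b are one class to them, and where a whole thing is asked for, a point or a joint stands for the part that bears it (a point fixed in the world has none). Each returns a list of dicts, best first, with "conf" (0 to 1); they miss things now and then, are a little off and sometimes report something else, mostly with a low value. They report only what shows in the picture. A call takes as long as a camera call. They do not tell look-alikes from the thing itself.
- bot.silhouettes(query, camera): "region" (480x640 bool, what is visible of it) and "box" ([left, top, right, bottom] in pixels, round what is visible of it).
The state is a dict: "time": time; "qpos": joint angles; "joint_velocities": joint speeds; "tau": joint torques, N m; "ee_pos": TCP position; "tool_rot": TCP orientation; "force": force on the tool from outside, world axes, zero at the start; "wrist_torque": the same for the moment, N m; "grip_width": finger opening in m; "grasp_force": force on a finger pad.
Only numpy, scipy, OpenCV 4.12 (cv2) and the standard library are available. Lean on these libraries where they do the work, as an engineer would, in place of code of your own. Each camera call takes 0.05 s, during which the arm holds its last target. There are 200 camera calls.

### The job

The bowl cutter's double lid, a white lid with the black feed cap locked into it, stands on the table. Lower the two together, gently, onto the clear bowl so that the lid's tongue drops into the slot on the bowl's handle and the lid lies flush on the rim; then turn the cap counter-clockwise (seen from above) until it unlocks and lift it out alone, leaving the lid seated. Finish still holding the cap level about 8 cm above the open feed hole, ready to go back in, and leave everything else on the table as it stands.

Things in the scene. Friction and masses are not known exactly. Their poses are not given: they have to be found in the camera images.
- bowl_rim (a point): Bowl cutter: pale grey motor base 204 x 172 mm, fixed, with an open round clear bowl with a grey rim and a black handle. This point is the centre of the bowl's mouth in the plane of the rim, 160 mm above the table; z up, -x points out along the handle. Rim 160 mm across outside, 144 mm inside; the blade hub ends 40 mm below the rim
- keyway (a point): point in the slot in the black head of the bowl's handle, on its mid-line, 89 mm from the bowl's axis along its -x, at rim height; lid_tongue comes to lie here. Frame as bowl_rim. The slot is open on top, 25 mm wide, reaches from 80 to 103 mm from the bowl's axis, 23 mm deep, with small lead-in chamfers
- lid_centre (a point): white inner lid, loose, about 160 g: 5 mm plate 160 mm across; below it a skirt 138 mm across (132 mm at the bottom), 16 mm deep, which goes into the bowl and on which it stands at the start. Point: centre of the plate's underside, which comes to lie on the rim. z up, -x to the tongue. Seated, it coincides with bowl_rim, axes agree, and the lid cannot turn
- lid_tongue (a point): middle of the tongue on the lid's edge, 89 mm from lid_centre along the lid's -x, at the height of the plate's underside. 20 mm wide, tapering to 12 mm at its lower end, 14 mm down, reaching to 98 mm from the lid's axis. It fits the slot of the bowl's handle with 2.5 mm to spare on either side
- lid_hole (a point): centre of the lid's 77 mm feed hole, on top of the plate (5 mm above lid_centre; the cap's flange lies here). Three notches in its edge let the cap's lugs through when the cap is turned to the unlocked place. On the plate a red dot marks where the cap's arrow points when locked, a green dot when unlocked
- cap_bar (a point): black feed cap, the outer lid, loose, about 100 g: flange 104 mm across, 6.5 mm thick, and on it an upright grip bar 14 mm thick (along x), 64 mm long (along y), its top 40 mm above the flange's underside. Point: in the bar on the cap's axis, the height to grip, 12 mm below the bar's top, 28 mm above the flange's underside (33 mm above lid_centre when lying in the lid). z up
- cap_arrow (a point): tip of the white arrow on the cap's flange, 49 mm from its axis along the cap's -x. Locked: cap and lid axes agree within 0.2 rad; three lugs (13 mm below the flange) hold the lid with 2.5 mm of play in height, so lifting the cap carries the lid level. Turned counter-clockwise from above it slides easily to a stop 1.06 rad from the lid's axes; from 0.84 rad to the stop it lifts out
- deli_tub: bystander: clear plastic tub 114 mm across, 75 mm high; origin under its centre
- shaker: bystander: steel shaker with handle, 69 x 96 x 105 mm; origin under its centre
- squeeze_red: bystander: red squeeze bottle 54 mm across, 209 mm high; origin under its centre
- squeeze_mustard: bystander: mustard-yellow squeeze bottle 54 mm across, 209 mm high; origin under its centre
- squeeze_clear: bystander: clear squeeze bottle 60 mm across, 222 mm high; origin under its centre
Things that resemble listed ones, but are neither listed nor needed, are in the scene too. There is more than one size of the part that bears cap_bar; the job needs the larger.

How it is judged:
By the outcome, as a careful person would: the job done as asked, in the order asked, and still so for the second after the job is handed in, while the arm keeps its last pose, push and grip.
It also fails if it takes over 43 s, if anything falls off the work surface, if the arm or the gripper's body presses on something with over 40 N, if the wrist force passes 120 N, or if a joint passes its speed limit or range.

## Working session

There is one attempt and no reset: what is moved stays moved. The work goes in short steps, Python scripts to look and compute and a tool call to move; the robot and the scene stay as the last step left them, time stands still between calls to the robot, and variables do not carry over. Pictures are saved under pics/ and viewed, at most 12 in all, crops included, and the job is handed in when it is done.

Besides the shell and the picture viewer there is one more tool, called after ">>>" as name(argument=value, ...), one argument or row to a line, values as JSON. step_arm: Moves the arm, as the interface text tells. Its arguments: {"type":"object","properties":{"commands":{"type":"array"},"newtons":{"type":"number"}},"required":["commands"]}

```bash
mkdir -p pics
cat > h.py <<'E'
import numpy as np,cv2
from station import bot
def cam(n):
    i=bot.camera_info(n); return np.array(i["camera_matrix"]),np.array(i["view"])
def ray(n,u,v,z,kv=None):
    K,V=kv or cam(n); R,t=V[:3,:3],V[:3,3]; c=-R.T@t
    d=R.T@np.linalg.solve(K,[u,v,1]); return c+d*(z-c[2])/d[2]
def proj(n,p,kv=None):
    K,V=kv or cam(n); q=K@(V[:3,:3]@np.asarray(p,float)+V[:3,3]); return q[:2]/q[2]
E
python3 - <<'E'
from h import *
s=bot.get_state();print({k:np.round(v,3) for k,v in s.items()})
for n in("scene","side","wrist"):
    im=bot.capture(n);cv2.imwrite(f"pics/{n}0.png",im)
    K,V=cam(n);print(n,np.round(-V[:3,:3].T@V[:3,3],3),np.round(V[2,:3],2))
    for q in("cap_bar","cap_arrow","lid_centre","bowl_rim","keyway"):
        try:
            for r in bot.silhouettes(q,n): print(n,q,round(r["conf"],2),r["box"])
        except Exception as e: print(q,e)
E
```

```text
{'time': np.float64(0.0), 'qpos': array([-0.085,  0.131,  1.489, -0.   ,  1.523, -0.085]), 'joint_velocities': array([ 0.001, -0.   ,  0.001,  0.   ,  0.001, -0.   ]), 'tau': array([-2.0000e-03, -5.6940e+01, -5.0056e+01, -0.0000e+00,  1.4000e-02,
        0.0000e+00]), 'ee_pos': array([0.599, 0.   , 0.23 ]), 'tool_rot': array([-0.001,  0.707,  0.707, -0.001]), 'force': array([-0.376,  0.16 ,  0.159]), 'wrist_torque': array([-0.054,  0.035, -0.028]), 'grasp_force': np.float64(0.0), 'grip_width': np.float64(0.085)}
scene [0.177 1.052 0.812] [ 0.34 -0.69 -0.64]
scene cap_bar 0.85 [346.2, 245.7, 383.9, 281.9]
scene cap_bar 0.57 [271.6, 423.3, 312.7, 464.8]
scene cap_arrow 0.78 [272.8, 422.6, 314.3, 461.3]
scene cap_arrow 0.56 [347.6, 249.5, 386.6, 283.8]
scene lid_centre 0.59 [336.0, 247.8, 405.4, 290.3]
scene bowl_rim 0.89 [356.1, 141.2, 439.1, 218.0]
scene keyway 0.77 [355.3, 141.2, 438.1, 219.8]
scene keyway 0.68 [265.9, 153.2, 288.3, 211.5]
side [-0.748 -0.313  1.022] [ 0.77  0.35 -0.54]
side cap_bar 0.76 [132.9, 251.4, 157.6, 274.1]
side cap_arrow 0.57 [286.4, 273.3, 308.4, 285.0]
side cap_arrow 0.57 [134.5, 255.9, 159.2, 274.9]
side cap_arrow 0.18 [383.9, 248.7, 478.1, 348.6]
side lid_centre 0.55 [289.8, 272.1, 317.2, 276.4]
side bowl_rim 0.72 [386.5, 247.3, 472.4, 348.1]
side keyway 0.95 [382.0, 248.0, 475.7, 346.8]
wrist [0.599 0.072 0.374] [-0.   -0.28 -0.96]
wrist bowl_rim 0.9 [2.6, 179.6, 314.9, 452.5]
wrist keyway 0.74 [0.1, 178.8, 319.8, 453.9]
```

View pics/scene0.png

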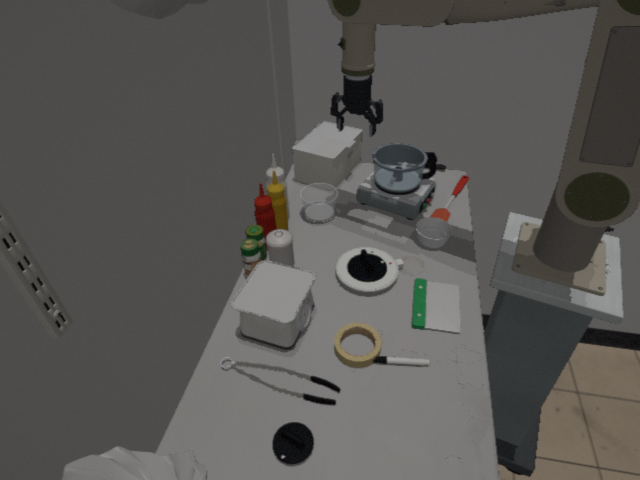

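View pics/wrist0.png

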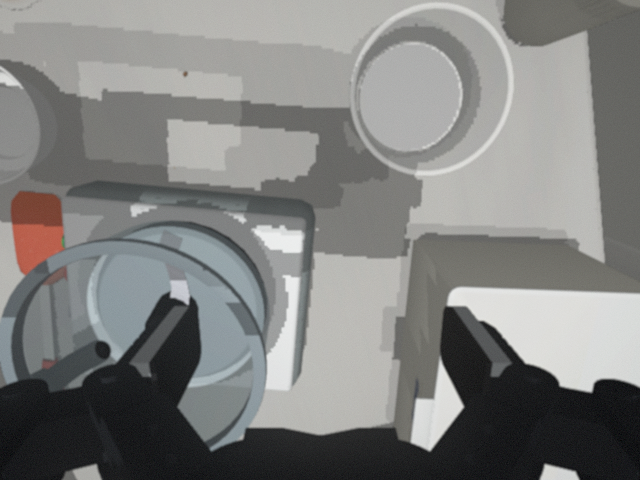

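Scene picture: the lid with the cap is at (367,268), its white tongue at about (400,264). The bowl rim is at (400,158), with its black handle at about (430,163). Cap candidates are the one in the white lid (365,262) and the loose black cap (293,442). I choose the one locked in the lid and will check its size in a close crop. The wrist picture shows the bowl rim around (135,345), partly hidden by a finger.

Run:
```python
from h import *
im=cv2.imread("pics/scene0.png")
a=cv2.resize(im[235:300,325:415],None,fx=8,fy=8,interpolation=cv2.INTER_CUBIC)[:, :]
b=cv2.resize(im[135:225,350:450],None,fx=7,fy=7,interpolation=cv2.INTER_CUBIC)
cv2.imwrite("pics/a.png",a)
cv2.imwrite("pics/b.png",cv2.resize(b,(666,600)))
for (u,v,z) in((367,268,.021),(336,270,.021),(398,270,.021),(367,248,.021),(367,289,.021),(400,264,.021),(293,442,.01),(346,266,.027),(388,266,.027),(272,442,.006),(314,442,.006),(400,158,.16),(432,163,.16)): print(u,v,np.round(ray("scene",u,v,z),3))
print(np.round(cam("wrist")[1],2))
```

```text
367 268 [0.445 0.277 0.021]
336 270 [0.515 0.317 0.021]
398 270 [0.37  0.251 0.021]
367 248 [0.473 0.204 0.021]
367 289 [0.418 0.346 0.021]
400 264 [0.372 0.227 0.021]
293 442 [0.405 0.748 0.01 ]
346 266 [0.495 0.298 0.027]
388 266 [0.396 0.254 0.027]
272 442 [0.441 0.762 0.006]
314 442 [0.371 0.73  0.006]
400 158 [ 0.479 -0.058  0.16 ]
432 163 [ 0.386 -0.067  0.16 ]
[[ 1.    0.   -0.   -0.6 ]
 [ 0.   -0.96  0.28 -0.04]
 [-0.   -0.28 -0.96  0.38]
 [ 0.    0.    0.    1.  ]]
```

View pics/a.png

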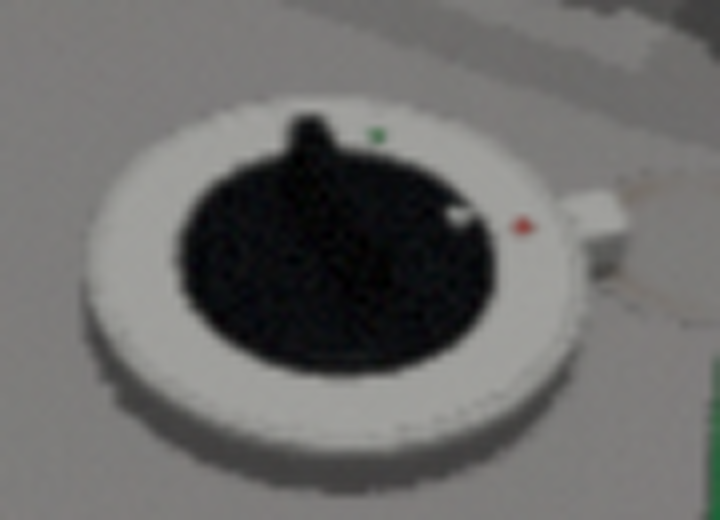

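View pics/b.png

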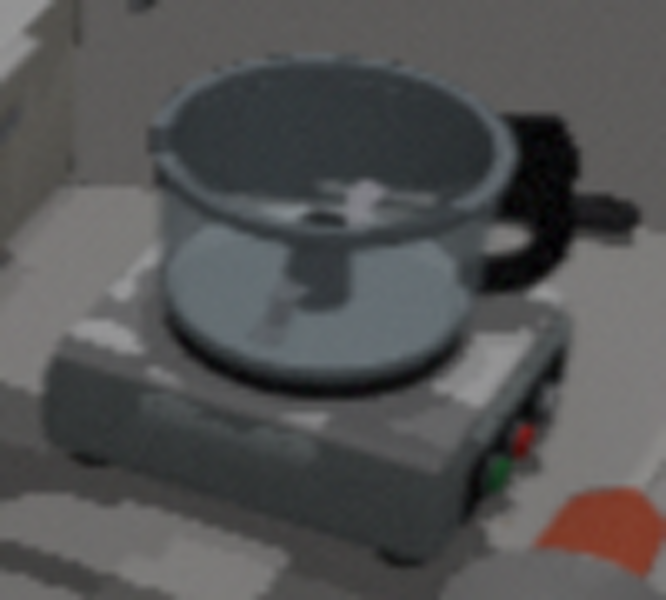

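The crop shows the lid: arrow at (458,213), red dot (523,226), green dot (377,135) and tongue (600,215). The flange-to-plate ratio is about 0.64, so this is the 104 mm cap, and it is locked. The bowl crop shows the handle head at about (540,140). Next I look down on the bowl with the wrist camera.

>>> step_arm(
  commands=[0,0,0,-0.016,-0.03,-0.02,0.085,0,0,0,-0.016,-0.03,-0.02,0.085,0,0,0,-0.016,-0.03,-0.02,0.085,0,0,0,-0.016,-0.03,-0.02,0.085,0,0,0,-0.016,-0.03,-0.02,0.085,0,0,0,0,0,0,0.085,0,0,0,0,0,0,0.085],
)

```text
time: 1.6
ee_pos: [0.4502, -0.0804, 0.3322]
tool_rot: [0.001, 0.708, 0.707, 0.001]
force: [-0.3, 0.6, -0.9]
grip_width: 0.0847
grasp_force: 0.0
```

Run:
```python
from h import *
np.save("kvb.npy",np.array(cam("wrist"),dtype=object),allow_pickle=True)
im=bot.capture("wrist");cv2.imwrite("pics/wb.png",im)
print(bot.get_state()["ee_pos"])
for r in bot.silhouettes("bowl_rim","wrist"): print(r["conf"],r["box"])
```

```text
[ 0.45021837 -0.07993825  0.33117857]
0.59 [238.8, 88.9, 469.5, 298.4]
```

View pics/wb.png

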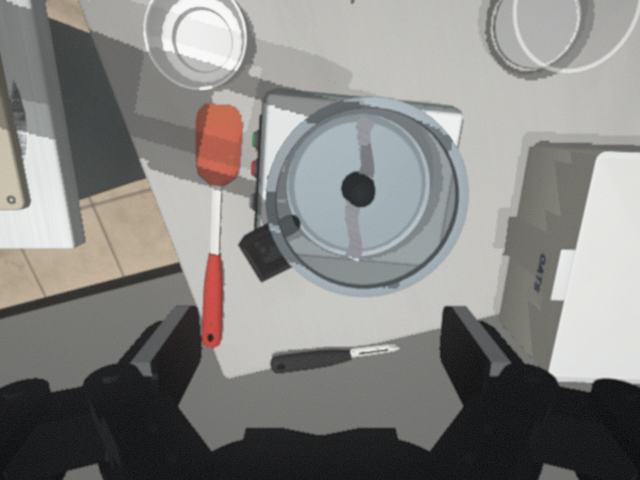

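The bowl is well seen from above: rim ellipse spans columns 268–468 and rows 96–297, and the handle head with its slot is near (265,250). Now over to the lid, turning the tool to about its yaw.

>>> step_arm(
  commands=[0,0,-0.15,0,0,0.01,0.085,0,0,-0.15,0,0,0.01,0.085,0,0,-0.15,0,0,0.01,0.085,0,0,-0.15,0,0,0.01,0.085,0,0,0,0.032,0.0245,0.005,0.085,0,0,0,0.032,0.0245,0.005,0.085,0,0,0,0.032,0.0245,0.005,0.085,0,0,0,0.032,0.0245,0.005,0.085,0,0,0,0.032,0.0245,0.005,0.085,0,0,0,0.032,0.0245,0.005,0.085,0,0,0,0.032,0.0245,0.005,0.085,0,0,0,0.032,0.0245,0.005,0.085,0,0,0,0,0,0,0.085,0,0,0,0,0,0,0.085],
)

```text
time: 3.1
ee_pos: [0.4663, 0.2432, 0.2493]
tool_rot: [-0.001, 0.465, 0.885, -0.001]
force: [-0.2, 0.6, -0.3]
grip_width: 0.0849
grasp_force: 0.0
```

```bash
cat >> h.py <<'E'
def fitcirc(im,kv,c,r,z,span=.012,it=4,ang=None):
    """fit circle centre (x,y) at height z by strongest radial gradient"""
    g=cv2.GaussianBlur(cv2.cvtColor(im,cv2.COLOR_BGR2GRAY),(3,3),0).astype(np.float32)
    K,V=kv; c=np.array(c,float)
    for k in range(it):
        rs=np.arange(r-span,r+span,.0004); P=[]
        for a in (np.linspace(-np.pi,np.pi,120) if ang is None else ang):
            uv=np.array([proj(0,[c[0]+q*np.cos(a),c[1]+q*np.sin(a),z],kv) for q in rs],np.float32)
            pr=cv2.remap(g,uv[None,:,0],uv[None,:,1],cv2.INTER_LINEAR)[0]
            d=np.abs(np.gradient(pr)); i=d.argmax()
            if d[i]>1: P.append([c[0]+rs[i]*np.cos(a),c[1]+rs[i]*np.sin(a)])
        P=np.array(P)
        from scipy.optimize import least_squares
        s=least_squares(lambda p:np.hypot(*(P-p[:2]).T)-p[2],[*c,r],loss="soft_l1",f_scale=.001)
        c=s.x[:2]; span=max(.006,span*.7)
    return c,s.x[2],np.median(np.abs(s.fun)),len(P)
E
python3 - <<'E'
from h import *
kv=cam("wrist"); np.save("kvl.npy",np.array(kv,dtype=object),allow_pickle=True)
im=bot.capture("wrist");cv2.imwrite("pics/wl.png",im)
s=bot.get_state();print(s["ee_pos"],s["tool_rot"])
kb=[np.array(q,float) for q in np.load("kvb.npy",allow_pickle=True)];ib=cv2.imread("pics/wb.png")
print("lid",fitcirc(im,kv,[.444,.276],.08,.021))
print("cap",fitcirc(im,kv,[.444,.276],.052,.0275))
c0=ray(0,368,196,.16,kb)[:2]; print(c0)
print("bowl",fitcirc(ib,kb,c0,.08,.16,.008), fitcirc(ib,kb,c0,.072,.16,.005))
u,v=map(int,proj(0,[.444,.276,.021],kv));print(u,v)
x0,y0=max(0,u-200),max(0,v-150)
A=cv2.resize(im[y0:y0+300,x0:x0+400],None,fx=2,fy=2); print(x0,y0)
B=cv2.resize(ib[80:310,225:485],None,fx=2.6,fy=2.6)
cv2.imwrite("pics/A.png",A);cv2.imwrite("pics/B.png",B)
E
```

```text
[0.46669846 0.2423387  0.24989101] [-7.35542119e-04  4.65815775e-01  8.84880729e-01 -1.10342477e-03]
lid (array([0.44784368, 0.27471779]), np.float64(0.07953271630009677), np.float64(0.0016070172096859375), 120)
cap (array([0.44695509, 0.27644818]), np.float64(0.05117107315428647), np.float64(4.491248602669917e-05), 120)
[ 0.48732854 -0.0651254 ]
bowl (array([ 0.48179461, -0.06534811]), np.float64(0.0777857349812794), np.float64(0.0016525990594344828), 120) (array([ 0.48642069, -0.07064924]), np.float64(0.07191899873490341), np.float64(0.00038680390580553975), 120)
321 158
121 8
```

View pics/A.png

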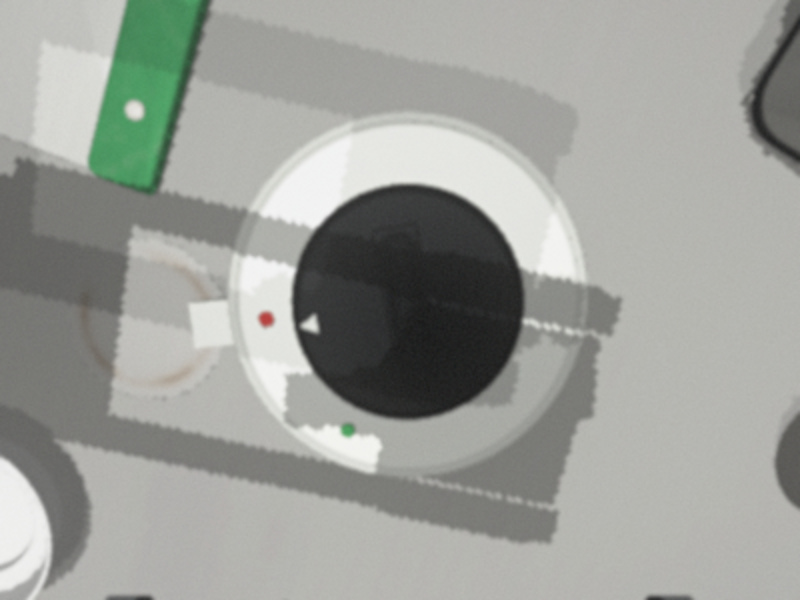

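View pics/B.png

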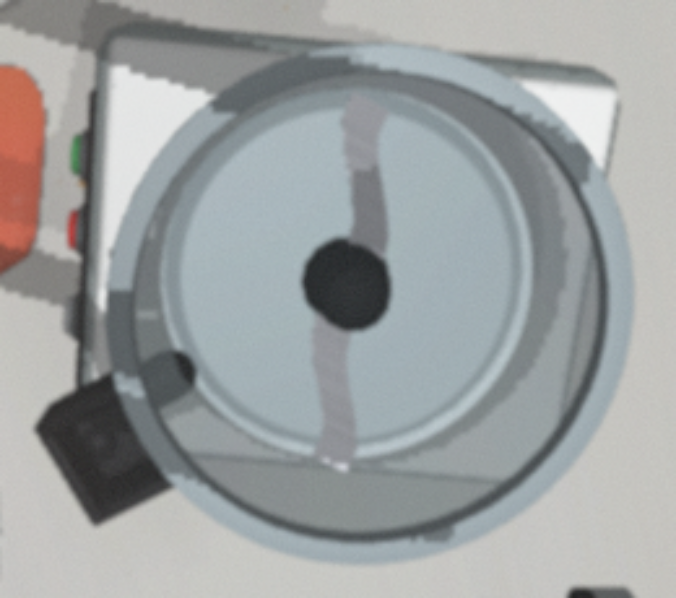

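Crop A shows the arrow tip at (302,325), red dot (266,319) and tongue end around (193,326), and the cap circle fits well. Crop B shows the handle head between (37,428) and (97,523), but it is too dark to read the slot's angle. I take a closer look at the head at the final tool yaw.

>>> step_arm(
  commands=[0,0,0,-0.0376,-0.02,-0.001,0.085,0,0,0,-0.0376,-0.02,-0.001,0.085,0,0,0,-0.0376,-0.02,-0.001,0.085,0,0,0,-0.0376,-0.02,-0.001,0.085,0,0,0,-0.0376,-0.02,-0.001,0.085,0,0,0,-0.0376,-0.02,-0.001,0.085,0,0,0,-0.0376,-0.02,-0.001,0.085,0,0,0.08,-0.0376,-0.02,-0.001,0.085,0,0,0,0,0,0,0.085,0,0,0,0,0,0,0.085],
)

```text
time: 4.15
ee_pos: [0.5045, -0.0983, 0.2591]
tool_rot: [-0.0, 0.503, 0.864, 0.0]
force: [-1.0, 0.6, 0.1]
grip_width: 0.0853
grasp_force: 0.0
```

Run:
```python
from h import *
kv=cam("wrist"); np.save("kvb2.npy",np.array(kv,dtype=object),allow_pickle=True)
im=bot.capture("wrist");cv2.imwrite("pics/wb2.png",im)
s=bot.get_state();print(s["ee_pos"],s["tool_rot"])
# gamma-brightened picture
b=(255*(im/255.)**.55).astype(np.uint8)
u,v=map(int,proj(0,[.487,-.066,.16],kv));h,w=proj(0,[.409,-.111,.16],kv);print(u,v,h,w)
x0,y0=max(0,u-240),max(0,v-150)
print(x0,y0)
left=cv2.resize(b[y0:y0+300,x0:x0+400],None,fx=2,fy=2); cv2.imwrite("pics/C.png",left)
kl=[np.array(q,float) for q in np.load("kvl.npy",allow_pickle=True)]
c=np.array([.4470,.2764])
for n,(a,b_),z in(("arrow",(272,170.5),.0275),("red",(254,167.5),.021),("tongue",(217.8,171),.021)):
    p=ray(0,a,b_,z,kl)[:2]-c; print(n,np.hypot(*p),np.arctan2(-p[1],-p[0]))
```

```text
[ 0.50457701 -0.0971354   0.25910823] [-3.05944564e-04  5.02138280e-01  8.64787282e-01  1.07529483e-04]
321 182 170.42329378417173 183.76952352337153
81 32
arrow 0.047362026123947305 0.7841270668786012
red 0.06390833872646119 0.706505360170761
tongue 0.09703065207827215 0.7038420772853023
```

View pics/C.png

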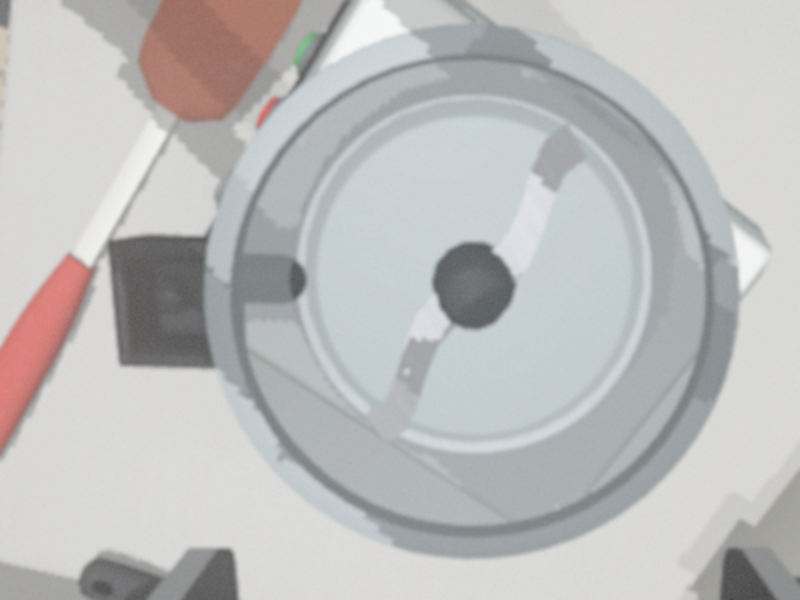

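The view shows the rim's outer edge spanning columns 205–738 and rows 24–557. The head's end edge runs from (110,241) to (121,364), with a faint slot inside it. I rectify the picture to the rim plane to read the yaw.

Run:
```python
from h import *
kv=[np.array(q,float) for q in np.load("kvb2.npy",allow_pickle=True)];im=cv2.imread("pics/wb2.png")
X=lambda u,v,z=.16: ray(0,81+u/2,32+v/2,z,kv)[:2]
P=np.array([X(*p) for p in((205,285),(738,292),(470,24),(475,557))])
from scipy.optimize import least_squares
s=least_squares(lambda p:np.hypot(*(P-p[:2]).T)-p[2],[.487,-.066,.08]);print("manual outer",s.x,s.fun)
for r,sp in((.08,.004),(.072,.004)): print(r,fitcirc(im,kv,s.x[:2],r,.16,sp))
c=s.x[:2]
for z in(.16,.165):
  a,b=X(110,241,z),X(121,364,z);m=(a+b)/2-c;e=b-a
  t1=X(205,237,z)-a;t2=X(212,367,z)-b
  print(z,"head width",np.hypot(*e),"end r",np.hypot(*m),"yaw c-m",np.arctan2(-m[1],-m[0]),"normal",np.arctan2(-e[0]*-1,-e[1]), "sides",np.arctan2(t1[1],t1[0]),np.arctan2(t2[1],t2[0]))
# rectified view of head, rows: tool frame yaw .53
y=.53;ex=np.array([np.cos(y),np.sin(y)]);ey=np.array([-ex[1],ex[0]])
W,H=640,520;S=.0001
uv=np.array([[proj(0,[*(c+ex*(-.118+i*S*1)+ey*(.026-j*S)),.16],kv) for i in range(0,W)] for j in range(0,H)],np.float32)
g=cv2.remap(im,uv,None,cv2.INTER_CUBIC)
g=np.clip((g.astype(float)-10)*4,0,255).astype(np.uint8)
for k in range(0,W,100): cv2.line(g,(k,0),(k,8),(0,0,255),1)
cv2.line(g,(0,260),(20,260),(0,0,255),1)
cv2.imwrite("pics/D.png",g)
```

```text
manual outer [ 0.48641027 -0.07085339  0.07937967] [-5.26212986e-05 -5.29038051e-05  5.79544434e-05  4.75710129e-05]
0.08 (array([ 0.48626309, -0.07071111]), np.float64(0.07979983450592991), np.float64(0.00019947834698015587), 120)
0.072 (array([ 0.48462216, -0.06936749]), np.float64(0.07046917601069286), np.float64(0.000513080717746979), 120)
0.16 head width 0.03670740674371823 end r 0.10603397277445986 yaw c-m 0.4859704024522914 normal 0.48206917018804746 sides 0.5578050652703568 0.48304081076907934
0.165 head width 0.035949193857792806 end r 0.10382523722650906 yaw c-m 0.47816362607772456 normal 0.48206917018804796 sides 0.557805065270358 0.48304081076908034
```

View pics/D.png

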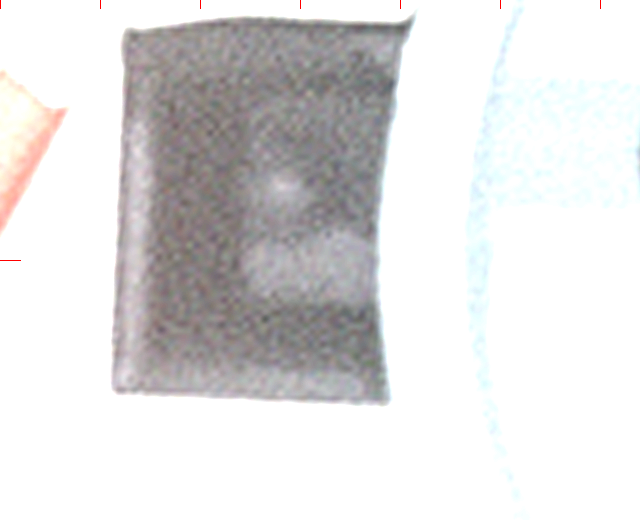

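The rim centre comes out at (0.4863, -0.0707). The head's sides, end edge and mid-line all give a handle yaw of about 0.485. The cap is at (0.447, 0.2764) with yaw 0.784, and the lid's yaw is 0.704. Go above the cap.

>>> step_arm(
  commands=[0,0,-0.13,0,0,0,0.085,0,0,-0.135,0,0,0,0.085,0,0,0,0.0305,0.0223,0,0.085,0,0,0,0.0305,0.0223,0,0.085,0,0,0,0.0305,0.0223,0,0.085,0,0,0,0.0305,0.0223,0,0.085,0,0,0,0.0305,0.0223,0,0.085,0,0,0,0.0305,0.0223,0.03,0.085,0,0,0,0.0305,0.0223,0.03,0.07,0,0,0,0.0305,0.0223,0.03,0.06,0,0,0,0.0305,0.0223,0.03,0.06,0,0,0,0.0305,0.0223,0.03,0.06,0,0,0,0,0,0,0.06,0,0,0,0,0,0,0.06],
)

```text
time: 5.6
ee_pos: [0.4453, 0.2778, 0.1083]
tool_rot: [-0.001, 0.381, 0.925, -0.001]
force: [0.7, -0.6, 0.7]
grip_width: 0.0604
grasp_force: 0.0
```

```bash
cat >> h.py <<'E'
from scipy.spatial.transform import Rotation as Rn
def pose():
    s=bot.get_state(); q=s["tool_rot"]; return s,np.array(s["ee_pos"]),Rn.from_quat([q[1],q[2],q[3],q[0]]).as_matrix()
def yaw(R): return np.arctan2(R[1,1],R[0,1])
def delta(x,y,z,yw):
    s,p,R=pose(); print("pos",np.round(p,4),"yaw",round(yaw(R),4),"F",np.round(s["force"],1),"w",round(float(s["grip_width"]),4),"t",s["time"])
    print("tilt",np.round(R[2],4),"shift tool",np.round(R.T@(np.array([x,y,z])-p),4),"rz",round(yaw(R)-yw,4))
E
python3 - <<'E'
from h import *
kv=cam("wrist"); im=bot.capture("wrist"); cv2.imwrite("pics/wc.png",im)
delta(.447,.2764,.031,.784)
E
```

```text
pos [0.4467 0.2773 0.1097] yaw 0.7875 F [ 1.5 -0.5 -0. ] w 0.0601 t 5.65
tilt [-2.e-04 -1.e-04 -1.e+00] shift tool [-0.0009 -0.0004  0.0787] rz 0.0035
```

>>> step_arm(
  commands=[0,0,0,-0.0009,-0.0004,0.02,0.06,0,0,0,0,0,0.02,0.06,0,0,0,0,0,0.02,0.06,0,0,0,0,0,0.012,0.06,0,0,0,0,0,0.0065,0.06,0,0,0,0,0,0,0.06,0,0,0,0,0,0,0.0,0,0,0,0,0,0,0.0,0,0,0,0,0,0,0.0,0,0,0,0,0,0,0.0,0,0,0,0,0,0,0.0,0,0,0,0,0,0,0.0,0,0,0,0,0,0,0.0],
  newtons=50,
)

```text
time: 6.95
ee_pos: [0.4481, 0.2762, 0.0317]
tool_rot: [0.0, 0.383, 0.924, 0.001]
force: [-1.0, -1.4, 6.4]
grip_width: 0.0135
grasp_force: 49.0
```

>>> step_arm(
  commands=[0,0,0,0,0,-0.015,0,0,0,0,0,0,-0.03,0,0,0,0,0,0,-0.04,0,0,0,0,0,0,-0.04,0,0,0,0,0,0,-0.04,0,0,0,0,-0.0227,-0.0182,-0.005,0,0,0,0,-0.0227,-0.0182,-0.005,0,0,0,0,-0.0227,-0.0182,-0.005,0,0,0,0,-0.0227,-0.0182,-0.005,0,0,0,0,-0.0227,-0.0182,-0.005,0,0,0,0,-0.0227,-0.0182,-0.005,0,0,0,0,-0.0227,-0.0182,-0.005,0,0,0,0,-0.0227,-0.0182,-0.005,0,0,0,0,-0.0227,-0.0182,-0.005,0,0,0,0,-0.0227,-0.0182,-0.005,0,0,0,0,-0.0227,-0.0182,-0.005,0,0,0,0,-0.0227,-0.0182,-0.005,0,0,0,0.11,0,0,0,0,0,0,0.11,0,0,0,0,0,0,0,0,0,0,0],
)

```text
time: 8.95
ee_pos: [0.4851, -0.0714, 0.256]
tool_rot: [-0.0, 0.483, 0.876, -0.0]
force: [0.2, 0.0, -2.8]
grip_width: 0.0133
grasp_force: 51.3
```

Run:
```python
from h import *
import json
kv=cam("wrist"); im=bot.capture("wrist"); cv2.imwrite("pics/wd.png",im); np.save("kvd.npy",np.array(kv,dtype=object),allow_pickle=True)
s,p,R=pose(); print(np.round(p,4),yaw(R),s["grip_width"],s["grasp_force"],np.round(s["force"],1))
zl=p[2]-.0107
print(proj(0,[p[0],p[1],zl],kv), proj(0,[*(p[:2]-.095*R[:2,1]),zl],kv))
hsv=cv2.cvtColor(im,cv2.COLOR_BGR2HSV)
for n,lo,hi in(("red",(0,120,60),(10,255,255)),("green",(45,80,40),(85,255,255))):
    m=cv2.inRange(hsv,lo,hi);k,_,st,ce=cv2.connectedComponentsWithStats(m)
    for i in range(1,k):
        if st[i,4]>15: print(n,ce[i],st[i,4])
cv2.imwrite("pics/wd2.png",(255*(im/255.)**.6).astype(np.uint8))
```

```text
[ 0.4852 -0.0712  0.256 ] 0.5670431113086856 0.01298280909754196 51.27936244010925 [-1.1  0.4 -3.3]
[320.52357773 302.69655692] [ 90.04266079 303.54820566]
red [202.48882897  73.41910632] 5192
red [ 94.32881662 234.76603433] 2214
red [163.33536585 289.3597561 ] 164
green [243.17391304  94.39130435] 46
```

View pics/wd2.png

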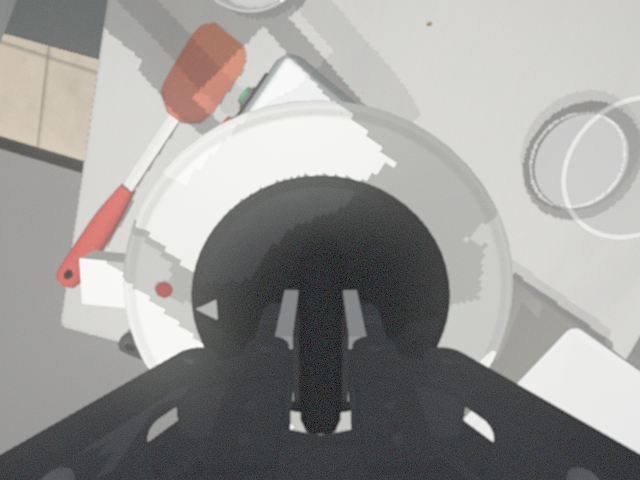

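Lid hangs level in the hand: red dot (163,289), arrow tip (196,308), tongue end about (82,281). Now the fit of its position and yaw in the hand.

Run:
```python
from h import *
kv=[np.array(q,float) for q in np.load("kvd.npy",allow_pickle=True)];im=cv2.imread("pics/wd.png")
p=np.array([.4852,-.0712]);y0=.567
ang=y0+np.pi/2+np.linspace(-1.3,1.3,70)
zf=.256-.0107
cc=fitcirc(im,kv,p,.052,zf+.0065,.006,ang=ang);print("cap",cc)
for dz in(.0025,0):
    cl=fitcirc(im,kv,p,.08,zf-dz,.006,ang=ang);print("lid",cl)
    for c in(p,cc[0],cl[0]):
      o=[]
      for (a,b),z in(((163.3,289.4),zf-dz),((81.5,281),zf-dz),((195,308),zf+.0065)):
        q=ray(0,a,b,z,kv)[:2]-c; o+=[np.hypot(*q),np.arctan2(-q[1],-q[0])]
      print(np.round(o,4))
```

```text
cap (array([ 0.48353075, -0.06885115]), np.float64(0.05039558772986723), np.float64(3.679302316016153e-05), 70)
lid (array([ 0.48531162, -0.0754129 ]), np.float64(0.08271172466388327), np.float64(0.0005477806126892512), 70)
[0.0653 0.4888 0.0988 0.4761 0.0497 0.5479]
[0.065  0.5327 0.0985 0.505  0.0496 0.6059]
[0.0636 0.4294 0.0971 0.437  0.0478 0.4713]
lid (array([ 0.48542618, -0.07680112]), np.float64(0.08338495043124869), np.float64(0.00083054692320296), 70)
[0.0644 0.471  0.0974 0.4643 0.0497 0.5479]
[0.064  0.5155 0.097  0.4937 0.0496 0.6059]
[0.0623 0.3891 0.0952 0.4106 0.0472 0.444 ]
```

>>> step_arm(
  commands=[0,0,0,-0.0004,0.0013,0.015,0,0,0,0,0,0,0.02,0,0,0,0,0,0,0.012,0,0,0,0,0,0,0.006,0,0,0,0,0,0,0.003,0,0,0,0,0,0,0.003,0,0,0,0,0,0,0.003,0,0,0,0,0,0,0.003,0,0,0,0,0,0,0,0],
)

```text
time: 9.9
ee_pos: [0.4868, -0.0709, 0.1906]
tool_rot: [-0.0, 0.482, 0.876, -0.0]
force: [-0.6, -0.4, -2.1]
grip_width: 0.0129
grasp_force: 51.3
```

Run:
```python
from h import *
delta(.4863,-.0707,.1757,.567); print(np.round(pose()[0]["wrist_torque"],2))
```

```text
pos [ 0.4868 -0.0709  0.1906] yaw 0.565 F [-0.6 -0.4 -2.1] w 0.0129 t 9.9
tilt [ 1.e-04 -1.e-04 -1.e+00] shift tool [ 0.0004 -0.0003  0.0149] rz -0.002
[ 0.05 -0.04 -0.03]
```

>>> step_arm(
  commands=[0,0,0,0,0,0.003,0,0,0,0,0,0,0.003,0,0,0,0,0,0,0.003,0,0,0,0,0,0,0.0,0],
)

```text
time: 10.3
ee_pos: [0.4865, -0.0708, 0.1811]
tool_rot: [-0.001, 0.482, 0.876, -0.0]
force: [-0.6, 0.1, -3.7]
grip_width: 0.0131
grasp_force: 51.3
```

>>> step_arm(
  commands=[0,0,0,0,0,0.0015,0,0,0,0,0,0,0.0015,0,0,0,0,0,0,0.001,0,0,0,0,0,0,0.0,0],
)

```text
time: 10.7
ee_pos: [0.4871, -0.071, 0.178]
tool_rot: [0.0, 0.482, 0.876, 0.0]
force: [1.0, -0.8, -0.9]
grip_width: 0.0133
grasp_force: 51.6
```

Run:
```python
from h import *
delta(.4863,-.0707,.1757,.567); print(np.round(pose()[0]["wrist_torque"],2))
```

```text
pos [ 0.4871 -0.071   0.178 ] yaw 0.565 F [ 1.  -0.8 -0.9] w 0.0133 t 10.7
tilt [-5.e-04  3.e-04 -1.e+00] shift tool [ 0.0007 -0.0005  0.0023] rz -0.002
[-0.12  0.04 -0.01]
```

>>> step_arm(
  commands=[0,0,0,0,0,0.001,0,0,0,0,0,0,0.001,0,0,0,0,0,0,0.0007,0,0,0,0,0,0,0.0,0,0,0,0,0,0,0.0,0],
)

```text
time: 11.2
ee_pos: [0.487, -0.071, 0.1758]
tool_rot: [0.0, 0.482, 0.876, -0.0]
force: [-3.6, -0.7, 5.2]
grip_width: 0.0131
grasp_force: 52.5
```

Run:
```python
from h import *
delta(.4863,-.0707,.1757,.567); print(np.round(pose()[0]["wrist_torque"],2))
```

```text
pos [ 0.487  -0.071   0.1758] yaw 0.565 F [-3.6 -0.7  5.2] w 0.0131 t 11.2
tilt [-6.e-04  2.e-04 -1.e+00] shift tool [ 0.0007 -0.0004  0.0001] rz -0.002
[-0.09  0.55 -0.04]
```

>>> step_arm(
  commands=[0,0,0,0,0,-0.001,0,0,0,-0.1,0,0,0,0,0,0,-0.1,0,0,0,0,0,0,-0.1,0,0,0,0,0,0,-0.1,0,0,0,0,0,0,-0.1,0,0,0,0,0,0,-0.1,0,0,0,0,0,0,-0.1,0,0,0,0,0,0,-0.1,0,0,0,0,0,0,-0.1,0,0,0,0,0,0,0,0,0,0,0,0,0,0,0,0,0,0,0],
)

```text
invalid input at $.commands: expected a multiple of 7 numbers
```

Run:
```python
from h import *
im=bot.capture("wrist"); cv2.imwrite("pics/we.png",im)
delta(.487,-.071,.1767,1.465); print(np.round(pose()[0]["wrist_torque"],2))
kv=cam("wrist");K,V=kv;p=pose()[1]
hsv=cv2.cvtColor(im,cv2.COLOR_BGR2HSV)
for n,lo,hi in(("red",(0,110,50),(12,255,255)),("green",(40,60,30),(90,255,255))):
    m=cv2.inRange(hsv,lo,hi);k,_,st,ce=cv2.connectedComponentsWithStats(m)
    for i in range(1,k):
        if st[i,4]>15:
            q=ray(0,*ce[i],.165,kv)[:2]-p[:2];print(n,ce[i],st[i,4],np.hypot(*q),np.arctan2(-q[1],-q[0]))
```

```text
pos [ 0.487  -0.071   0.1758] yaw 0.565 F [-3.3 -1.6  4.7] w 0.0133 t 11.25
tilt [-6.e-04  3.e-04 -1.e+00] shift tool [ 0.0001 -0.     -0.0009] rz -0.9
[-0.16  0.54 -0.06]
red [168.54188054  59.64839011] 8572 0.10651939223889385 -0.48706622825103674
red [192.07594937 123.02531646] 79 0.08508144673097875 -0.4279239808740529
red [ 37.72495983 263.08382432] 3734 0.11428481561500967 0.41227082457820025
red [158.34659091 289.59659091] 176 0.06623965038979711 0.4753343068011278
green [217.53125     84.55208333] 96 0.09184877084728262 -0.5993621968420457
```

>>> step_arm(
  commands=[0,0,0,0,0,-0.001,0,0,0,-0.1,0,0,0,0,0,0,-0.1,0,0,0,0,0,0,-0.1,0,0,0,0,0,0,-0.1,0,0,0,0,0,0,-0.1,0,0,0,0,0,0,-0.1,0,0,0,0,0,0,-0.1,0,0,0,0,0,0,-0.1,0,0,0,0,0,0,-0.1,0,0,0,0,0,0,0,0,0,0,0,0,0,0,0,0],
)

```text
invalid input at $.commands: expected a multiple of 7 numbers
```

Run:
```python
from h import *
im=bot.capture("wrist"); cv2.imwrite("pics/we.png",im)
delta(.487,-.071,.1767,1.465); s,p,R=pose();print(np.round(s["wrist_torque"],2),s["qpos"].round(2))
kv=cam("wrist")
for c in((.4851,-.0703),p[:2]):
  hsv=cv2.cvtColor(im,cv2.COLOR_BGR2HSV)
  for n,lo,hi in(("red",(0,110,50),(12,255,255)),("green",(40,60,30),(90,255,255))):
    m=cv2.inRange(hsv,lo,hi);k,_,st,ce=cv2.connectedComponentsWithStats(m)
    for i in range(1,k):
        if st[i,4]>15:
            q=ray(0,*ce[i],.165,kv)[:2]-c;print(n,ce[i],st[i,4],np.hypot(*q),np.arctan2(-q[1],-q[0]))
```

```text
pos [ 0.487  -0.071   0.1758] yaw 0.5649 F [-2.7 -0.9  4.9] w 0.0131 t 11.3
tilt [-6.e-04  3.e-04 -1.e+00] shift tool [ 0.     -0.     -0.0009] rz -0.9001
[-0.09  0.56 -0.03] [-0.25 -0.13  1.85 -0.    1.42 -0.81]
red [168.51195335  59.65236152] 8575 0.10445918027987897 -0.4895201935261647
red [192.2375 122.7625] 80 0.0830455101200069 -0.43092973259966816
red [ 37.68033226 263.12138264] 3732 0.11281975344597273 0.42529708235241903
red [158.43258427 289.66292135] 178 0.06482594409774475 0.4995275579321955
green [217.56122449  84.58163265] 98 0.08981543357498534 -0.6049406110092757
red [168.51195335  59.65236152] 8575 0.10650780519560464 -0.48694297132843434
red [192.2375 122.7625] 80 0.08510647963863749 -0.42911926476126644
red [ 37.68033226 263.12138264] 3732 0.11429586044650122 0.41256022001984227
red [158.43258427 289.66292135] 178 0.06619917582116283 0.475952475911253
green [217.56122449  84.58163265] 98 0.09181987295647025 -0.5994019627949001
```

>>> step_arm(
  commands=[0,0,0,0,0,-0.001,0,0,0,-0.1,0,0,0,0,0,0,-0.1,0,0,0,0,0,0,-0.1,0,0,0,0,0,0,-0.1,0,0,0,0,0,0,-0.1,0,0,0,0,0,0,-0.1,0,0,0,0,0,0,-0.1,0,0,0,0,0,0,-0.1,0,0,0,0,0,0,-0.1,0,0,0,0,0,0,0,0,0,0,0,0,0,0,0,0,0,0],
)

```text
time: 12.5
ee_pos: [0.4866, -0.0708, 0.1758]
tool_rot: [-0.0, 0.054, 0.999, 0.0]
force: [-1.6, -0.2, 0.1]
grip_width: 0.0133
grasp_force: 51.8
```

Run:
```python
from h import *
im=bot.capture("wrist"); cv2.imwrite("pics/we.png",im)
delta(.487,-.071,.1767,1.465); s,p,R=pose();print(np.round(s["wrist_torque"],2),s["qpos"].round(2))
kv=cam("wrist")
c=p[:2]
hsv=cv2.cvtColor(im,cv2.COLOR_BGR2HSV)
for n,lo,hi in(("red",(0,110,50),(12,255,255)),("green",(40,60,30),(90,255,255))):
    m=cv2.inRange(hsv,lo,hi);k,_,st,ce=cv2.connectedComponentsWithStats(m)
    for i in range(1,k):
        if st[i,4]>15:
            q=ray(0,*ce[i],.165,kv)[:2]-c;print(n,ce[i],st[i,4],np.hypot(*q),np.arctan2(-q[1],-q[0]))
```

```text
pos [ 0.4866 -0.0708  0.1759] yaw 1.4623 F [-1.6 -1.5  0.5] w 0.0129 t 12.55
tilt [ 7.e-04  1.e-04 -1.e+00] shift tool [-0.0004 -0.0002 -0.0008] rz -0.0027
[-0.08  0.28  0.04] [-0.25 -0.13  1.85  0.    1.42 -1.71]
red [70.64863615  6.60841424] 2163 0.13682096442535058 0.5456447960370877
red [348.2359302   16.06316048] 4069 0.1062353383423162 -0.20764330875973336
red [322.06730769  59.15384615] 104 0.09222196432877044 -0.1263698091643417
red [220.64888889 166.12      ] 225 0.0660953191798676 0.47158566680434066
green [368.86607143  58.45535714] 112 0.09416201653660577 -0.3004296395692446
green [158.59473684 303.74210526] 190 0.06562013522767292 1.4754966424289302
```

Lid stays put (red dot at yaw 0.47) and the cap arrow lies on the green dot (1.475 against tool 1.462). Lift slowly.

>>> step_arm(
  commands=[0,0,0,0,0,-0.002,0,0,0,0,0,0,-0.003,0,0,0,0,0,0,-0.004,0,0,0,0,0,0,-0.005,0,0,0,0,0,0,0,0],
)

```text
time: 13.05
ee_pos: [0.4877, -0.0709, 0.1914]
tool_rot: [0.001, 0.053, 0.999, -0.0]
force: [0.2, -0.6, -0.7]
grip_width: 0.0132
grasp_force: 51.6
```

```bash
cat > dots.py <<'E'
from h import *
im=bot.capture("wrist"); cv2.imwrite("pics/wf.png",im)
delta(.4866,-.0708,.2558,1.465); s,p,R=pose();print(np.round(s["wrist_torque"],2))
kv=cam("wrist"); c=np.array([.4866,-.0708])
hsv=cv2.cvtColor(im,cv2.COLOR_BGR2HSV)
for n,lo,hi in(("red",(0,110,50),(12,255,255)),("green",(40,60,30),(90,255,255))):
    m=cv2.inRange(hsv,lo,hi);k,_,st,ce=cv2.connectedComponentsWithStats(m)
    for i in range(1,k):
        if st[i,4]>15:
            q=ray(0,*ce[i],.165,kv)[:2]-c;print(n,ce[i],st[i,4],np.hypot(*q),np.arctan2(-q[1],-q[0]))
E
python3 dots.py
```

```text
pos [ 0.4875 -0.0709  0.191 ] yaw 1.4649 F [-0.2  0.3 -1.1] w 0.0132 t 13.1
tilt [-0.0017  0.     -1.    ] shift tool [ 0.0008 -0.     -0.0648] rz -0.0001
[-0.06  0.04  0.06]
red [77.40685714  7.6167619 ] 2625 0.14214885828873217 0.5700736793399681
red [347.3586324   16.96071775] 4124 0.10835254011816314 -0.2086700545165347
red [322.56565657  60.16161616] 99 0.09293983434366847 -0.12639458984994204
red [229.8        158.96216216] 185 0.0662450203223448 0.4671064082914854
green [366.71568627  59.47058824] 102 0.09504175649971652 -0.30496412436039266
green [171.85534591 286.00628931] 159 0.06528050682151451 1.4688961892171395
```

>>> step_arm(
  commands=[0,0,0,0.0004,0,-0.01,0,0,0,0,0,0,-0.015,0,0,0,0,0,0,-0.015,0,0,0,0,0,0,-0.015,0,0,0,0,0,0,-0.01,0,0,0,0,0,0,0,0,0,0,0,0,0,0,0],
)

```text
time: 13.8
ee_pos: [0.4866, -0.0709, 0.2552]
tool_rot: [0.0, 0.053, 0.999, -0.0]
force: [0.3, 0.5, -1.0]
grip_width: 0.0129
grasp_force: 51.6
```

```bash
python3 dots.py
python3 - <<'E'
from h import *
im=cv2.imread("pics/wf.png"); sc=bot.capture("scene")
a=cv2.resize(sc[110:225,345:455],(400,418),interpolation=cv2.INTER_CUBIC)
b=cv2.resize(im,(400,300)); b=cv2.copyMakeBorder(b,0,118,0,0,cv2.BORDER_CONSTANT)
cv2.imwrite("pics/final.png",np.hstack([a,b]))
E
```

```text
pos [ 0.4862 -0.0708  0.2545] yaw 1.465 F [-0.2  0.1 -1. ] w 0.0131 t 13.85
tilt [ 8.e-04  1.e-04 -1.e+00] shift tool [-0.0004  0.     -0.0013] rz -0.0
[ 0.01 -0.   -0.03]
red [342.61546085  25.06897919] 5045 0.12012511542169314 -0.21035734015203522
red [116.20075853  21.09911504] 3955 0.1598234495736918 0.6031323136699082
red [321.25        73.26785714] 56 0.09631557511295495 -0.1216711424992675
red [254.45783133 150.71084337] 83 0.06643170343228327 0.4633531598491815
red [637.23880597 386.50746269] 67 0.2327649186021533 -2.1081154554234898
green [358.56923077  72.69230769] 65 0.09892417908564877 -0.3235269313822433
```

View pics/final.png

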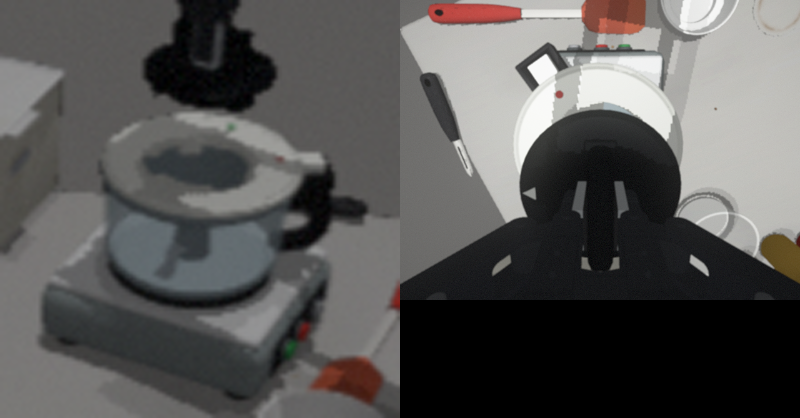

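The lid lies flush on the bowl with its tongue in the handle slot (325,163) and the feed hole open (195,165). The cap is held level above it.

```bash
python3 -c "
from station import bot
print(bot.sign_off())"
```

```text
the job is handed in; nothing more can be done
None
```

The lid is seated flush on the bowl with its tongue in the handle slot, and the unlocked cap is held level about 8 cm above the open feed hole; handed in at about 14 s, verdict not reported.

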